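# Angle a battery rail past the post into its bay

### The job

Push the long battery mounting rail into the open bay on the bench: work its black connector end in behind the steel post first, then push the plain end round, until the whole rail lies inside the bay along its back wall. Only push it, flat on the bench, with the fingertips or the outside of the fingers: do not grip, lift, tip or force it, and leave the tools and other things around it where they are.

Things in the scene. Friction and masses are not known exactly. Their poses are not given: they have to be found in the camera images.
- rail: battery mounting rail: rigid bar 240 mm long, 36 wide, 28 high, about 0.5 kg, loose and flat on the bench. Grey aluminium, a 40 mm black connector block at one end. Origin under its centre; x along it to the connector end, z up. At first it lies before the bay's mouth, roughly crosswise to the robot, connector end to the robot's left, plain end beyond the bay's right wall
- connector_end (a point): centre of the end face of the rail's black connector end (120 mm from the rail's centre, 14 mm above its underside)
- plain_end (a point): centre of the end face of the rail's plain end (120 mm from the rail's centre, 14 mm above its underside)
- bay: three aluminium walls 14 mm thick, 26 high, fixed to the bench, no floor of its own, open towards the robot. Origin on the bench in the middle of the mouth; x points into the bay, y along the mouth to the left seen from the robot. Inner face of back wall at x = 95 mm, of side walls at y = +145 and -145 mm; side walls start at x = 0 (the mouth)
- post: plain steel post fixed to the bench, 28 mm diameter, 60 high, on the mouth line, about 84 mm left of its middle. The opening between it and the right wall is shorter than the rail, so that the rail cannot go in square; behind it there is about 80 mm to the back wall. Origin at its foot, on its axis
- oil: chain-oil bottle, upright, 48 mm across, 150 mm tall; origin under its centre. Not part of the job: leave it alone
- driver: screwdriver lying down, about 200 mm long; origin near its middle. Not part of the job: leave it alone
- wrench_a: flat wrench lying down, 160 mm long; origin near its middle. Not part of the job: leave it alone
- wrench_b: flat wrench lying down, 130 mm long; origin near its middle. Not part of the job: leave it alone
- meter: orange multimeter lying flat, 150 x 78 x 36 mm; origin under its centre, x along its length. Not part of the job: leave it alone
- light: small black bike light standing upright, 40 mm across, 55 mm tall; origin under its centre. Not part of the job: leave it alone
- carton: small cardboard carton, 90 x 120 x 60 mm; origin under its centre. Not part of the job: leave it alone
There are look-alikes about, which are no part of the job. Of the things that look like the rail, take the one that is farthest from the robot's base at the start.

How it is judged:
By the outcome, as a careful person would: the job done as asked, in the order asked, and still so for the second after the job is handed in, with the robot touching nothing.
It also fails if it takes over 72 s, if anything falls off the work surface, if the arm or the gripper's body presses on something with over 40 N, if the wrist force passes 120 N, or if a joint passes its speed limit or range.

### The arm

A 6-joint arm with a two-finger parallel gripper is mounted at the origin on the work surface. World frame = base frame: x ahead of the robot, y to its left, z up, the work surface at z = 0. Lengths are in mm, angles in rad, forces in N, time in s.
With the tool pointing down it reaches from about 375 to 925 mm from the base axis. Payload 5.7 kg.
Tool frame: the origin (TCP) lies between the finger pads; the fingertips stand arm.tips_ahead ahead of it and the grasp point (between the pads) lies 5 mm behind it (arm.tips_ahead is the distance from the TCP to the fingertips, in mm); z points along the fingers, x is the direction in which the jaws open and shut, and the axes are right-handed (so a half turn about z gives the same grasp; the last joint's range is limited). The gripper opens to 85 mm and grips with 20 to 120 N. Pads are 22 mm wide; open, the fingers measure 114 mm over their backs; the gripper's body (76 mm by 85 mm) begins 54 mm behind the grasp point. The pads swing forward as they close: fully open they stand 13 mm farther back than shut.
Start: joints at [1.035, 0.359, 1.51, -0, 1.272, -0.115], TCP at [245.083, 547.628, 221.367] pointing down, gripper open.
Joint ranges: [-2.97, 2.97], [-1.01, 2.36], [0.21, 2.38], [-0.96, 4.11], [0.2, 2.71], [-2.98, 2.98]. Speed limits (rad/s): [2.39, 2.39, 3.14, 3.14, 3.14, 3.14].

### API

Orientations are given as [roll, pitch, yaw] about the fixed x, y, z axes, in that order (R = Rz(yaw) Ry(pitch) Rx(roll)).
In Python, from cell import arm, eyes, close_job gives the robot as it stands.
- The arm moves only by the tool carry_out, never from a script. Its argument "deltas" is a list of rows, each a list of 2 entries, a list of its own where there are three numbers: the shift along the tool's x, y, z in mm, then the turn about the tool's z in rad. A call has 1 to 5 rows; each row shifts and turns the commanded pose from where the row before left it, along the tool's axes as they then stand; what a row does not reach is not made up. A row lasts 1/10 s, in which the tool goes at most 50 mm and 8.59 degrees, less where a joint would pass 70% of its speed; a pose out of reach is approached as far as the arm can. A call with a gripper value outside its range is refused whole. "claw" is the closure, from 0 (fully open) to 1 (shut), set as the call begins (left out, the last holds). The fingers move at their own pace and stop on an object; "newtons" is the grip in N (left out, the last holds). Time passes only in rows, so rows that do not move let the fingers close. It gives the time, the measured TCP pose, the force and the opening at its end, in the units of the state.
- arm.read_state(): the state, without advancing time (a new reading comes with each control period).
- eyes.snapshot(name): name is "side" or "top" or "wrist"; returns a dict with "color" (384x512x3 uint8, red, green, blue), "mtx" (3x3 intrinsics, pixels), "D" ([k1, k2, p1, p2, k3] as OpenCV has them; the pictures are not rectified), "rvec" (rotation vector, rad) and "tvec" (3), from world to camera coordinates, as OpenCV has them; the wrist camera has in their place "hand_eye" (4x4, takes a point from camera to tool coordinates, whose origin is the TCP and whose axes are the tool frame's). Camera axes: x right, y down, z forward; pixel columns grow to the right and rows downward; lengths in mm; the calibration is good to about 2 mm. A picture is of the moment at which its call begins: read the wrist's pose just before it. There is no depth.
- close_job(): hands the job in, once; it reports no verdict.
Trained networks look in a picture, given as the dict that the camera call returned (one of the last four; its "shot" number tells which), for a name from the list of things; names that differ only in an ending like _2 or _b are one class to them, and where a whole thing is asked for, a point or a joint stands for the part that bears it (a point fixed in the world has none). Each returns a list of dicts, best first, with "conf" (0 to 1); they miss things now and then, are a little off and sometimes report something else, mostly with a low value. They report only what shows in the picture. A call takes as long as a camera call. They do not tell look-alikes from the thing itself.
- eyes.find_in(picture, target): "xy" ([column, row] in pixels, amid what is visible of it).
- eyes.tip_of(picture, target): "xy" ([column, row] in pixels: a listed point, or the origin of a listed thing).
The state is a dict: "time": time; "q": joint angles; "joint_vel": joint speeds; "joint_efforts": joint torques, N m; "eef_pos": TCP position; "tcp_rot": TCP orientation; "ft_force": force on the tool from outside, world axes, zero at the start; "ft_torque": the same for the moment, N m; "gripper_width": opening from 0.0 (shut) to 1.0 (fully open).
Only numpy, scipy, OpenCV 4.12 (cv2) and the standard library are available. Lean on these libraries where they do the work, as an engineer would, in place of code of your own. Each camera call takes 0.05 s, during which the arm holds its last target. There are 200 camera calls.

## Working session

There is one attempt and no reset: what is moved stays moved. The work goes in short steps, Python scripts to look and compute and a tool call to move; the robot and the scene stay as the last step left them, time stands still between calls to the robot, and variables do not carry over. Pictures are saved under pics/ and viewed, about 8 in all and at most 12, crops included, and the job is handed in when it is done.

Besides the shell and the picture viewer there is one more tool, called by a JSON object that holds its "api" and its "payload". carry_out: Moves the arm, as the interface text tells. Its arguments: {"type":"object","properties":{"deltas":{"type":"array","items":{"type":"array"}},"claw":{"type":"number"},"newtons":{"type":"number"}},"required":["deltas"]}

```bash
ls; mkdir -p pics; cat > h.py <<'E'
import numpy as np, cv2
from cell import arm, eyes, close_job
def ray(s,uv):
    n=cv2.undistortPoints(np.array([[uv]],float),np.array(s['mtx']),np.array(s['D']))[0,0]
    R=cv2.Rodrigues(np.array(s['rvec'],float))[0];t=np.array(s['tvec'],float).ravel()
    return -R.T@t, R.T@np.array([n[0],n[1],1])
def at(s,uv,z=0):
    o,d=ray(s,uv); return (o+d*(z-o[2])/d[2])
def proj(s,P):
    return cv2.projectPoints(np.array(P,float).reshape(-1,1,3),np.array(s['rvec'],float),np.array(s['tvec'],float),np.array(s['mtx']),np.array(s['D']))[0].reshape(-1,2)
def save(s,n,k=1): cv2.imwrite('pics/'+n+'.png',cv2.resize(s['color'][:,:,::-1],None,fx=k,fy=k,interpolation=cv2.INTER_CUBIC))
E
python3 - <<'E'
from h import *
st=arm.read_state(); print({k:np.round(v,3) for k,v in st.items()}, arm.tips_ahead)
for n in('top','side'):
    s=eyes.snapshot(n); save(s,n+'0',1.5)
    print(n,-cv2.Rodrigues(np.array(s['rvec']))[0].T@np.array(s['tvec']).ravel())
    for t,z in(('rail',0),('connector_end',14),('plain_end',14),('bay',0),('post',0),('oil',0),('light',0),('meter',0),('carton',0),('driver',0),('wrench_a',0)):
        for r in eyes.tip_of(s,t)[:3]: print(t,round(r['conf'],2),np.round(r['xy']),np.round(at(s,r['xy'],z)[:2]))
E
```

```text
pics
{'time': np.float64(0.0), 'q': array([ 1.035,  0.36 ,  1.511,  0.   ,  1.272, -0.115]), 'joint_vel': array([ 0.002, -0.   , -0.   ,  0.002, -0.002, -0.   ]), 'joint_efforts': array([ 2.0000e-03, -5.2760e+01, -2.7863e+01,  0.0000e+00,  1.3000e-02,
        0.0000e+00]), 'eef_pos': array([244.734, 547.049, 220.545]), 'tcp_rot': array([-3.141e+00,  2.000e-03,  1.150e+00]), 'ft_force': array([-0.389, -1.17 ,  0.431]), 'ft_torque': array([-0.022, -0.038,  0.047]), 'gripper_width': np.float64(1.003)} 14.0
top [ 357.31623859   43.34368142 1433.00629094]
rail 0.9 [264. 184.] [532.   1.]
rail 0.86 [324. 237.] [ 353. -191.]
rail 0.62 [166. 275.] [241. 328.]
connector_end 0.78 [225. 178.] [555. 130.]
connector_end 0.67 [134. 292.] [193. 429.]
connector_end 0.59 [323. 275.] [ 231. -180.]
plain_end 0.75 [330. 204.] [ 462. -212.]
plain_end 0.7 [199. 258.] [295. 219.]
plain_end 0.69 [300. 186.] [ 522. -114.]
post 0.4 [217. 170.] [584. 159.]
oil 0.59 [311. 144.] [ 665. -160.]
light 0.47 [253. 126.] [732.  35.]
meter 0.65 [136. 196.] [501. 429.]
carton 0.96 [346. 168.] [ 581. -274.]
driver 0.84 [
[... 163 characters left out ...]
957 613.37650225]
rail 0.94 [348. 283.] [246. 331.]
rail 0.62 [287. 169.] [ 349. -217.]
connector_end 0.97 [326. 172.] [ 225. -174.]
connector_end 0.63 [382. 313.] [196. 433.]
connector_end 0.58 [218. 214.] [554.  92.]
plain_end 0.91 [322. 244.] [290. 208.]
plain_end 0.88 [236. 176.] [ 518. -126.]
plain_end 0.65 [255. 165.] [ 458. -208.]
post 0.51 [206. 235.] [578. 170.]
oil 0.61 [193. 172.] [ 661. -171.]
light 0.84 [160. 205.] [727.  37.]
meter 0.73 [230. 313.] [502. 429.]
carton 0.77 [223. 159.] [ 571. -278.]
carton 0.57 [229. 314.] [504. 431.]
driver 0.78 [160. 288.] [657. 366.]
driver 0.48 [206. 231.] [580. 152.]
wrench_a 0.77 [269. 256.] [420. 246.]
wrench_a 0.62 [249. 260.] [468. 262.]
```

View pics/top0.png

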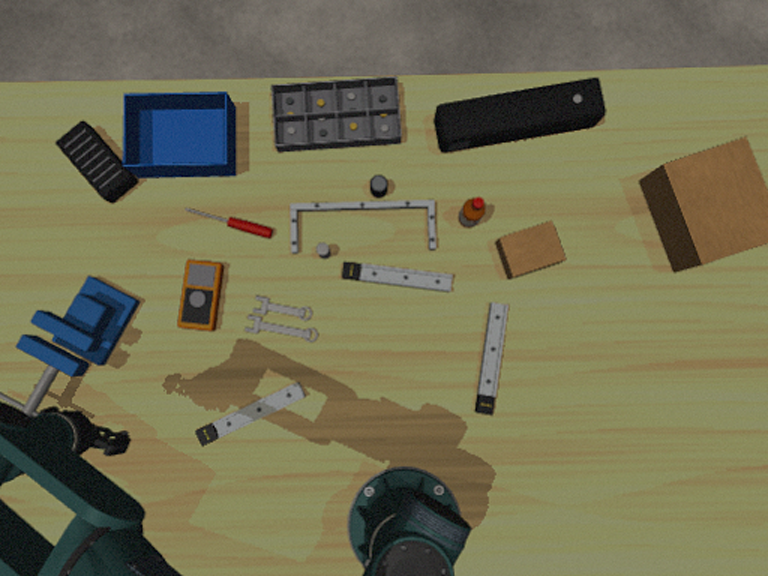

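View pics/side0.png

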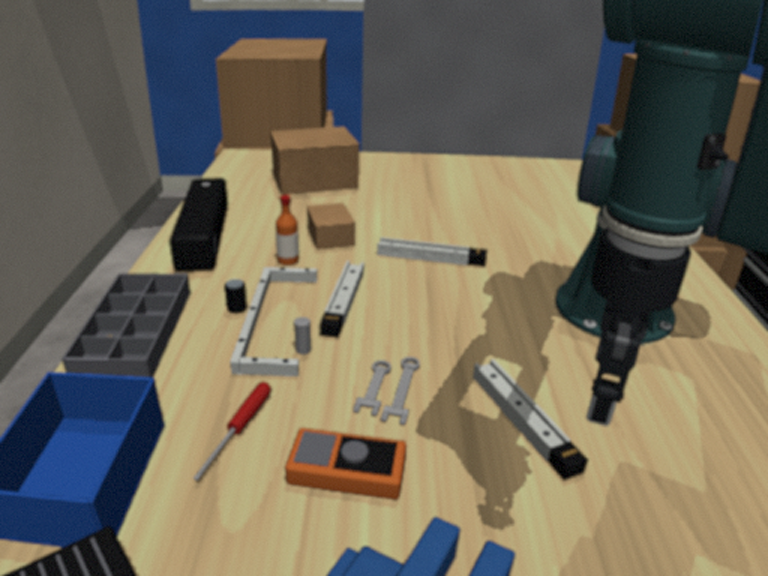

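Candidates for the rail, in the 1.5x top picture: A at (397,276), 532 mm out; B at (491,358), about 400 mm; C at (250,412), about 410 mm. A is the farthest, lies before the bay's mouth and has its black end to the left, so A is the rail. I'll check it in a close crop.

```bash
python3 - <<'E'
from h import *
s=eyes.snapshot('top')
c=s['color'][120:205,180:320]
cv2.imwrite('pics/crop1.png',cv2.resize(c[:,:,::-1],None,fx=5.7,fy=5.7,interpolation=cv2.INTER_CUBIC))
np.save('topcal.npy',dict(mtx=s['mtx'],D=s['D'],rvec=s['rvec'],tvec=s['tvec']),allow_pickle=True)
E
```

```text
(no output)
```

View pics/crop1.png

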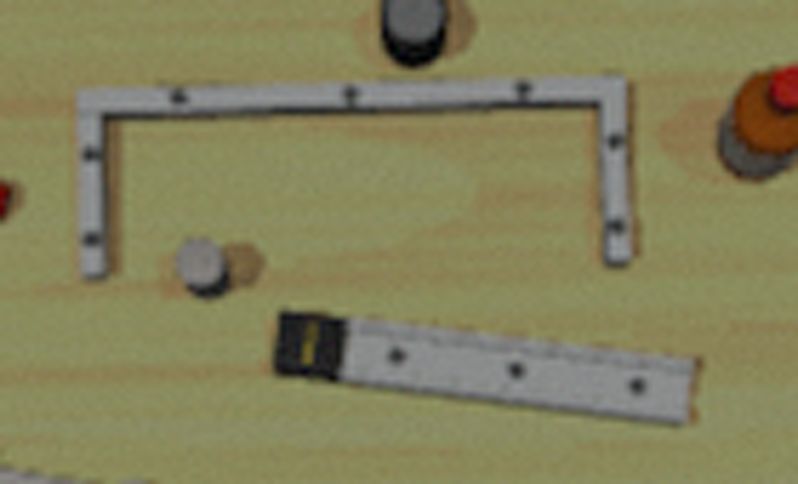

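```bash
cat >> h.py <<'E'
CAL=np.load('topcal.npy',allow_pickle=True).item()
E
python3 - <<'E'
from h import *
f=lambda p,z: at(CAL,np.array(p)/5.7+[180-.41,120-.41],z)[:2]
for n,p,z in [('TLo',(78,92),26),('TRo',(627,77),26),('TLi',(105,114),26),('TRi',(600,102),26),('Lm',(94,275),26),('Rm',(618,262),26),('post',(200,257),60),('cTL',(282,312),28),('cBL',(277,372),28),('pTR',(695,360),28),('pBR',(687,423),28),('light',(414,15),55),('oilcap',(795,88),150)]: print(n,np.round(f(p,z),1))
E
```

```text
TLo [696.2 233.5]
TRo [698.3 -85.4]
TLi [682.9 217.9]
TRi [683.9 -69.3]
Lm [588.6 225.1]
Rm [589.8 -77.1]
post [592. 161.]
cTL [564.5 117. ]
cBL [529.8 120.5]
pTR [ 531.7 -119.4]
pBR [ 495.5 -113.6]
light [729.9  37.6]
oilcap [ 660.3 -162.7]
```

The crop shows rail A with its black connector at crop (310,345) and plain end at (690,390), the post at (200,258), and the bay walls from (90,92) to (627,77). In world coordinates the bay origin is about (588.5, 74.5) with yaw about 0.006. The rail's centre is about (530, 1), and its connector end sits about 8° deeper. I'll turn the tool to yaw 0 with the gripper shut, then travel.

{"api": "carry_out", "payload": {"deltas": [[[0,0,0],0.145],[[0,0,0],0.145],[[0,0,0],0.145],[[0,0,0],0.145],[[0,0,0],0.145]], "claw": 1}}

```text
time: 1.75
eef_pos: [245.1, 547.6, 221.4]
tcp_rot: [3.142, 0.0, 0.419]
ft_force: [-0.2, 0.8, -0.1]
gripper_width: 0.144
```

{"api": "carry_out", "payload": {"deltas": [[[0,0,0],0.145],[[0,0,0],0.145],[[0,0,0],0.135],[[20,40,10],0],[[20,40,10],0]]}}

```text
time: 2.25
eef_pos: [285.4, 467.8, 201.4]
tcp_rot: [-3.141, -0.001, 0.002]
ft_force: [0.6, -1.0, 0.2]
gripper_width: -0.002
```

{"api": "carry_out", "payload": {"deltas": [[[20,40,10],0],[[20,40,10],0],[[20,40,10],0],[[20,40,10],0],[[20,40,10],0]]}}

```text
time: 2.75
eef_pos: [385.8, 266.2, 151.3]
tcp_rot: [-3.141, -0.001, 0.0]
ft_force: [0.0, 0.9, 0.2]
gripper_width: 0.002
```

{"api": "carry_out", "payload": {"deltas": [[[20,40,10],0],[[20,40,10],0],[[20,40,10],0],[[20,40,10],0],[[0,0,0],0]]}}

```text
time: 3.25
eef_pos: [467.8, 103.4, 110.8]
tcp_rot: [3.14, -0.001, -0.005]
ft_force: [-1.3, 0.1, -0.2]
gripper_width: -0.001
```

{"api": "carry_out", "payload": {"deltas": [[[5,5,30],0],[[5,5,30],0],[[0,0,20],0],[[0,0,5],0],[[0,0,0],0]]}}

```text
time: 3.75
eef_pos: [474.3, 98.0, 26.0]
tcp_rot: [3.141, 0.002, 0.0]
ft_force: [-0.2, 0.3, 0.0]
gripper_width: 0.0
```

```bash
python3 - <<'E'
from h import *
print(np.round(arm.read_state()['eef_pos'],1))
a=eyes.snapshot('top')['color'][110:215,170:330]; b=eyes.snapshot('side')['color'][120:290,130:310]
f=lambda c,w:cv2.resize(c[:,:,::-1],(w,int(c.shape[0]*w/c.shape[1])),interpolation=cv2.INTER_CUBIC)
A=f(a,440);B=f(b,355);h=max(len(A),len(B))
o=np.zeros((h,800,3),np.uint8);o[:len(A),:440]=A;o[:len(B),445:]=B;cv2.imwrite('pics/p2.png',o)
E
```

```text
[474.3  98.   26. ]
```

View pics/p2.png

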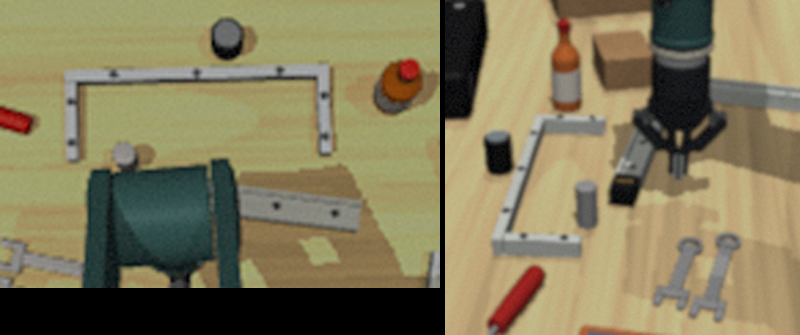

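The side view shows the closed fingertips in front of the rail, near its connector end and clear of the post. I'll push forward slowly.

{"api": "carry_out", "payload": {"deltas": [[[12,0,2],0],[[12,0,0],0],[[8,0,0],0],[[8,0,0],0],[[8,0,0],0]]}}

```text
time: 4.35
eef_pos: [524.0, 97.6, 24.5]
tcp_rot: [3.142, -0.0, -0.0]
ft_force: [0.2, -0.7, -0.2]
gripper_width: 0.0
```

{"api": "carry_out", "payload": {"deltas": [[[6,0,0],0],[[6,0,0],0],[[6,0,0],0],[[6,0,0],0],[[0,0,0],0]]}}

```text
time: 4.85
eef_pos: [548.3, 97.6, 24.5]
tcp_rot: [3.142, -0.001, -0.0]
ft_force: [0.0, 0.1, -0.2]
gripper_width: -0.002
```

```bash
cat >> h.py <<'E'
def rail():
    for n in('top','side'):
        s=eyes.snapshot(n)
        for t in('connector_end','plain_end'):
            print(n,t,[(round(r['conf'],2),tuple((np.array(at(s,r['xy'],14)[:2])-[588.5,74.5]).round())) for r in eyes.tip_of(s,t) if 480<at(s,r['xy'],14)[0]<720])
    return s
E
python3 -c "
from h import *
rail()"
```

```text
top connector_end []
top plain_end [(0.73, (np.float64(-74.0), np.float64(-187.0)))]
side connector_end [(0.97, (np.float64(-36.0), np.float64(34.0)))]
side plain_end [(0.66, (np.float64(-71.0), np.float64(-190.0)))]
```

```bash
cat >> h.py <<'E'
def both(name):
    a=eyes.snapshot('top')['color'][110:215,170:330]; b=eyes.snapshot('side')['color'][150:260,150:310]
    f=lambda c,w:cv2.resize(c[:,:,::-1],(w,int(c.shape[0]*w/c.shape[1])),interpolation=cv2.INTER_CUBIC)
    A=f(a,395);B=f(b,400);h=max(len(A),len(B))
    o=np.zeros((h,800,3),np.uint8);o[:len(A),:395]=A;o[:len(B),400:]=B;cv2.imwrite('pics/'+name+'.png',o)
E
python3 -c "
from h import *
both('p3')"
```

```text
(no output)
```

View pics/p3.png

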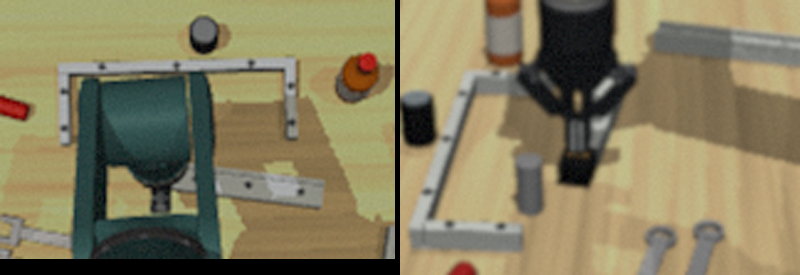

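```bash
python3 - <<'E'
from h import *
print(arm.tips_ahead, arm.read_state()['ft_force'])
s=eyes.snapshot('side')
k=lambda P:((proj(s,P)-[150,150])*2.5+[400,0]).round()
print('finger z 10,30,60',k([[548,97.6,10],[548,97.6,30],[548,97.6,60]]))
print('post',k([[590,160,0],[590,160,60]]))
for phi in(.142,.25,.35): print(phi)
c=np.array([547,119.]) 
print('old conn corners',k([[529.8,120.5,0],[529.8,120.5,28],[564.5,117,28],[564.5,117,0]]))
print('tip',[ (r['conf'],k([at(s,r['xy'],14)])) for r in eyes.tip_of(s,'connector_end')[:2]])
g=s['color'][205:235,205:240]
cv2.imwrite('pics/z.png',cv2.resize(s['color'][190:240,195:260][:,:,::-1],None,fx=10,fy=10,interpolation=cv2.INTER_CUBIC))
E
```

```text
14.0 [ 0.17131353  1.19624607 -0.91860566]
finger z 10,30,60 [[576. 166.]
 [576. 151.]
 [575. 127.]]
post [[531. 207.]
 [528. 158.]]
0.142
0.25
0.35
old conn corners [[592. 187.]
 [591. 165.]
 [559. 162.]
 [559. 184.]]
tip [(0.67, array([[570., 165.]])), (0.64, array([[839.,  49.]]))]
```

View pics/z.png

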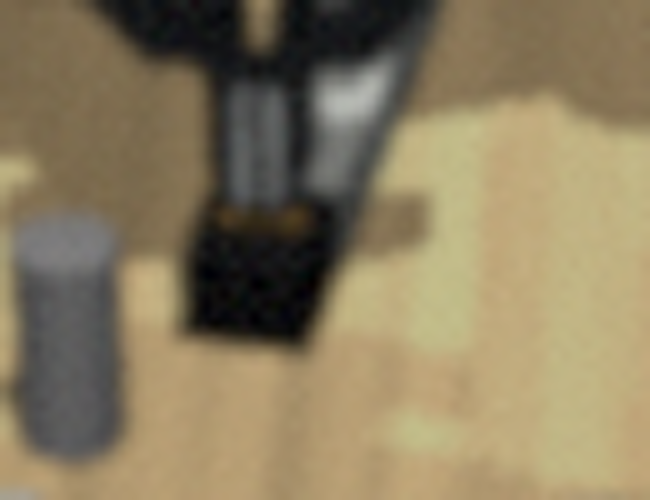

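```bash
python3 - <<'E'
from h import *
s=eyes.snapshot('side')
print(proj(s,[[474.3,98,z] for z in(0,12,25,40)]).round(1))
for phi in (0.142,0.25,0.35,0.45):
    print(phi,(proj(s,[[548-14.5,97.6,10],[548+14.5,97.6,10]])-[195,190])*10)
E
```

```text
[[247.7 220.6]
 [247.8 216.9]
 [247.9 212.8]
 [248.1 208.1]]
0.142 [[307.99692496 267.04120635]
 [200.37842125 263.54225391]]
0.25 [[307.99692496 267.04120635]
 [200.37842125 263.54225391]]
0.35 [[307.99692496 267.04120635]
 [200.37842125 263.54225391]]
0.45 [[307.99692496 267.04120635]
 [200.37842125 263.54225391]]
```

{"api": "carry_out", "payload": {"deltas": [[[0,0,-20],0],[[0,0,-30],0],[[-40,0,-20],0],[[-40,0,-20],0],[[0,0,0],0]]}}

```text
time: 5.9
eef_pos: [461.5, 97.7, 115.7]
tcp_rot: [3.141, 0.004, 0.001]
ft_force: [0.2, -0.0, 0.7]
gripper_width: -0.0
```

```bash
python3 -c "
from h import *
rail();both('p4')"
```

```text
top connector_end []
top plain_end [(0.91, (np.float64(-80.0), np.float64(-191.0)))]
side connector_end [(0.85, (np.float64(-31.0), np.float64(27.0)))]
side plain_end []
```

View pics/p4.png

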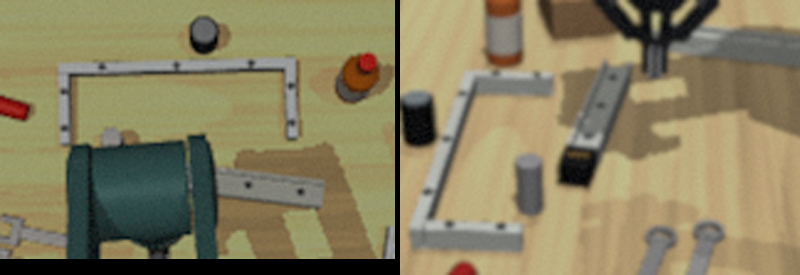

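```bash
python3 - <<'E'
from h import *
st=arm.read_state();e=np.array(st['eef_pos']);print(e.round(1))
s=eyes.snapshot('side'); q=proj(s,[[e[0],e[1],z] for z in(80,90,100,110,120,130,140)]); print(((q-[150,150])*2.5+[400,0]).round(1))
w=eyes.snapshot('wrist'); print(np.round(w['hand_eye'],2))
o=np.hstack([cv2.resize(s['color'][150:200,220:290][:,:,::-1],(400,286),interpolation=cv2.INTER_CUBIC),cv2.resize(w['color'][:,:,::-1],(381,286))])
cv2.imwrite('pics/p5.png',o)
E
```

```text
[467.8  97.5 113.9]
[[652.3 112.7]
 [652.6 104.4]
 [652.8  96. ]
 [653.1  87.5]
 [653.4  79. ]
 [653.6  70.3]
 [653.9  61.6]]
[[   1.      0.     -0.     -0.41]
 [  -0.      0.95    0.32  -80.71]
 [   0.     -0.32    0.95 -153.52]
 [   0.      0.      0.      1.  ]]
```

View pics/p5.png

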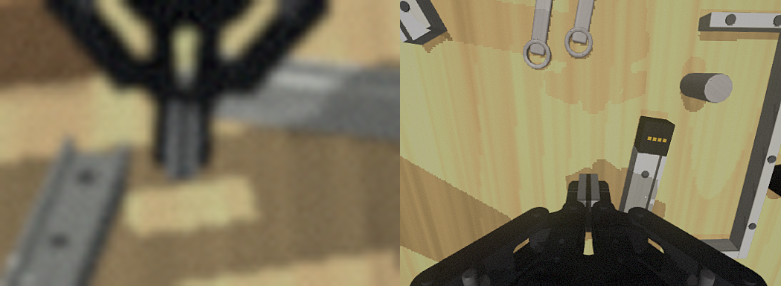

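```bash
cat >> h.py <<'E'
def wcal(w,st):
    from scipy.spatial.transform import Rotation as R
    T=np.eye(4);T[:3,:3]=R.from_euler('xyz',st['tcp_rot']).as_matrix();T[:3,3]=st['eef_pos']
    M=np.linalg.inv(T@np.array(w['hand_eye']))
    w=dict(w);w['rvec']=cv2.Rodrigues(M[:3,:3])[0].ravel();w['tvec']=M[:3,3];return w
E
python3 - <<'E'
from h import *
st=arm.read_state();w=wcal(eyes.snapshot('wrist'),st)
e=np.array(st['eef_pos'])
for z in(14,5,0,-6,-12): print(z,proj(w,[e+[x,0,-z] for x in(-11,0,11)]).round().tolist())
for t in('connector_end','plain_end','post','rail'):
    for r in eyes.tip_of(w,t)[:2]: print(t,round(r['conf'],2),np.round(r['xy']),at(w,r['xy'],14 if 'end' in t else 0).round())
E
```

```text
14 [[236.0, 228.0], [254.0, 228.0], [271.0, 228.0]]
5 [[236.0, 234.0], [254.0, 234.0], [272.0, 234.0]]
0 [[235.0, 238.0], [254.0, 238.0], [272.0, 238.0]]
-6 [[235.0, 243.0], [254.0, 243.0], [273.0, 243.0]]
-12 [[234.0, 248.0], [254.0, 248.0], [274.0, 248.0]]
connector_end 0.59 [341. 160.] [546. 122.  14.]
plain_end 0.79 [32. 49.] [288. 215.  14.]
post 0.85 [391. 113.] [591. 163.   0.]
rail 0.83 [314. 264.] [532.   7.   0.]
```

Both cameras, and the pass over the unmoved rail, put the real fingertips about 6–9 mm behind the TCP, not 14 mm ahead as the interface says. I'll go down carefully in the free area, watching the force.

{"api": "carry_out", "payload": {"deltas": [[[2,0,45],0],[[0,0,40],0],[[0,0,5],0],[[0,0,3],0],[[0,0,0],0]]}}

```text
time: 7.15
eef_pos: [469.9, 97.7, 22.3]
tcp_rot: [3.142, -0.001, 0.0]
ft_force: [-0.1, -0.6, 0.2]
gripper_width: -0.004
```

{"api": "carry_out", "payload": {"deltas": [[[0,0,1],0],[[0,0,1],0],[[0,0,1],0],[[0,0,1],0],[[0,0,1],0]]}}

```text
time: 7.65
eef_pos: [469.2, 97.6, 16.6]
tcp_rot: [3.142, -0.0, 0.0]
ft_force: [0.9, -0.0, 0.7]
gripper_width: -0.001
```

{"api": "carry_out", "payload": {"deltas": [[[0,0,1],0],[[0,0,1],0],[[0,0,1],0],[[0,0,1],0],[[0,0,0],0]]}}

```text
time: 8.15
eef_pos: [469.0, 97.6, 12.2]
tcp_rot: [3.141, 0.0, -0.0]
ft_force: [0.3, -0.1, -0.2]
gripper_width: 0.001
```

{"api": "carry_out", "payload": {"deltas": [[[0,0,2],0],[[0,0,2],0],[[0,0,2],0],[[0,0,1],0],[[0,0,0],0]]}}

```text
time: 8.65
eef_pos: [468.9, 97.6, 5.2]
tcp_rot: [3.141, 0.0, 0.0]
ft_force: [-0.0, 0.4, 1.7]
gripper_width: -0.002
```

```bash
python3 - <<'E'
from h import *
e=np.array(arm.read_state()['eef_pos']);print(e.round(1))
s=eyes.snapshot('side'); 
for z in(0,5,10,15,20,25): print(z,((proj(s,[[e[0],e[1]+11,z],[e[0]-14,e[1]+11,z],[e[0]+14,e[1]+11,z]])-[220,180])*10).round().tolist())
cv2.imwrite('pics/p6.png',cv2.resize(s['color'][180:240,200:280][:,:,::-1],None,fx=8,fy=8,interpolation=cv2.INTER_CUBIC))
print([((proj(s,[[e[0],e[1]+11,z]])-[200,180])*8).round().tolist() for z in (0,5,10,15,20,25)])
E
```

```text
[468.9  97.6   5.2]
0 [[296.0, 429.0], [349.0, 430.0], [244.0, 427.0]]
5 [[297.0, 413.0], [349.0, 415.0], [244.0, 412.0]]
10 [[297.0, 398.0], [350.0, 399.0], [245.0, 396.0]]
15 [[298.0, 382.0], [351.0, 384.0], [245.0, 381.0]]
20 [[298.0, 367.0], [351.0, 368.0], [245.0, 365.0]]
25 [[299.0, 351.0], [352.0, 353.0], [246.0, 349.0]]
[[[397.0, 343.0]], [[398.0, 331.0]], [[398.0, 318.0]], [[398.0, 306.0]], [[399.0, 293.0]], [[399.0, 281.0]]]
```

View pics/p6.png

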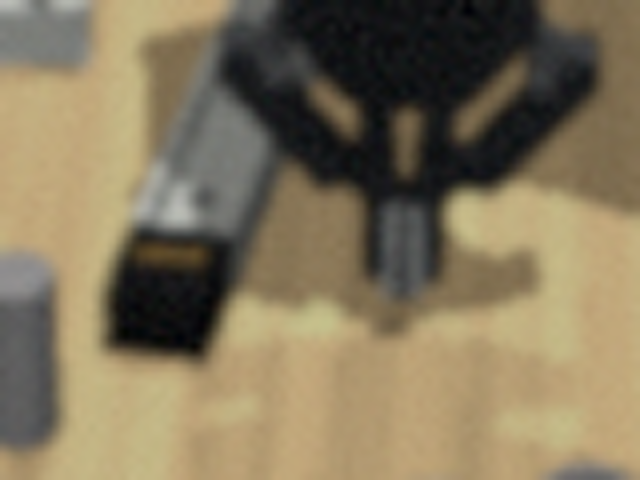

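The side view shows the fingertip at (402,297), so z is about 18 while the TCP is at 5. The tips are therefore about 13 mm behind the TCP, and I'll lower further to put them at about 8 mm. The unmoved rail's connector is at (165,300).

{"api": "carry_out", "payload": {"deltas": [[[5,0,3],0],[[5,0,3],0],[[5,0,2],0],[[5,0,2],0],[[5,0,0],0]]}}

```text
time: 9.2
eef_pos: [494.4, 97.6, -5.0]
tcp_rot: [3.141, 0.001, -0.0]
ft_force: [0.2, 0.5, -1.0]
gripper_width: -0.0
```

{"api": "carry_out", "payload": {"deltas": [[[7,0,0],0],[[7,0,0],0],[[7,0,0],0],[[7,0,0],0],[[5,0,0],0]]}}

```text
time: 9.7
eef_pos: [526.4, 97.6, -4.7]
tcp_rot: [3.141, 0.002, 0.0]
ft_force: [-3.4, 0.6, 2.6]
gripper_width: -0.002
```

{"api": "carry_out", "payload": {"deltas": [[[5,0,0],0],[[5,0,0],0],[[5,0,0],0],[[5,0,0],0],[[0,0,0],0]]}}

```text
time: 10.2
eef_pos: [548.9, 97.6, -4.5]
tcp_rot: [-3.142, -0.002, -0.0]
ft_force: [-0.5, -0.1, -0.1]
gripper_width: -0.0
```

```bash
cat >> h.py <<'E'
B=np.array([588.5,74.5])
def rail3(names=('top','side','wrist'),pr=True):
    """rail ends in bay coords from networks"""
    for n in names:
        st=arm.read_state(); s=eyes.snapshot(n)
        if n=='wrist': s=wcal(s,st)
        for t in('connector_end','plain_end','rail'):
            for r in eyes.tip_of(s,t):
                p=at(s,r['xy'],0 if t=='rail' else 14)[:2]-B
                if -120<p[0]<120 and abs(p[1])<260: print(n,t,round(r['conf'],2),p.round().tolist())
    print('tcp bay',(np.array(st['eef_pos'])[:2]-B).round(1),np.round(st['eef_pos'][2],1),np.round(st['tcp_rot'][2],3),np.round(st['ft_force'],1),round(st['time'],2))
E
python3 -c "
from h import *
rail3()"
```

```text
top plain_end 0.9 [-87.0, -180.0]
top rail 0.96 [-52.0, -69.0]
top rail 0.48 [77.0, -233.0]
side connector_end 0.61 [16.0, 13.0]
side plain_end 0.65 [-78.0, -169.0]
side rail 0.73 [-40.0, -71.0]
wrist connector_end 0.56 [4.0, 42.0]
wrist plain_end 0.35 [3.0, 42.0]
tcp bay [-41.2  23.1] -4.5 0.0 [-0.1  0.5 -0.3] 10.6
```

{"api": "carry_out", "payload": {"deltas": [[[5,0,0],0],[[5,0,0],0],[[5,0,0],0],[[2,0,0],0],[[0,0,0],0]]}}

```text
time: 11.3
eef_pos: [564.9, 97.6, -4.6]
tcp_rot: [-3.142, -0.001, -0.0]
ft_force: [-1.2, -0.3, 0.1]
gripper_width: -0.002
```

```bash
python3 -c "
from h import *
rail3()"
```

```text
top plain_end 0.62 [-83.0, -176.0]
top plain_end 0.27 [-113.0, 179.0]
top rail 0.84 [-48.0, -58.0]
side connector_end 0.64 [28.0, 17.0]
side plain_end 0.75 [-100.0, -196.0]
side rail 0.62 [-36.0, -72.0]
wrist connector_end 0.81 [23.0, 38.0]
tcp bay [-24.2  23.1] -4.5 0.0 [ 0.2  0.1 -0.1] 11.7
```

{"api": "carry_out", "payload": {"deltas": [[[-12,0,0],0],[[-10,0,-30],0],[[-10,10,-30],0],[[-15,45,0],0],[[-15,45,0],0]]}}

```text
time: 12.4
eef_pos: [501.6, -2.6, 56.5]
tcp_rot: [3.141, -0.002, 0.003]
ft_force: [0.8, -0.9, -0.1]
gripper_width: -0.001
```

{"api": "carry_out", "payload": {"deltas": [[[-10,45,0],0],[[-10,45,0],0],[[0,45,0],0.12],[[0,0,0],0.12],[[0,0,0],0.12]]}}

```text
time: 12.9
eef_pos: [481.0, -138.8, 55.4]
tcp_rot: [3.141, 0.0, -0.368]
ft_force: [0.6, -0.3, -0.6]
gripper_width: -0.0
```

{"api": "carry_out", "payload": {"deltas": [[[0,0,0],0.117],[[0,0,0],0],[[0,0,0],0]]}}

```text
time: 13.2
eef_pos: [481.4, -137.0, 55.4]
tcp_rot: [3.141, 0.001, -0.474]
ft_force: [0.0, 0.1, 0.2]
gripper_width: -0.0
```

```bash
python3 -c "
from h import *
rail3()"
```

```text
top connector_end 0.97 [34.0, 43.0]
top plain_end 0.63 [-84.0, -168.0]
side connector_end 0.95 [31.0, 13.0]
side plain_end 0.81 [-90.0, -175.0]
side rail 0.86 [-31.0, -75.0]
wrist plain_end 0.88 [-92.0, -173.0]
tcp bay [-106.4 -211.8] 55.4 -0.476 [-0.2  0.5  0.2] 13.6
```

{"api": "carry_out", "payload": {"deltas": [[[-2,0,30],0.02],[[0,0,25],0],[[0,-8,5],0],[[0,-8,0],0],[[0,-8,0],0]]}}

```text
time: 14.3
eef_pos: [492.7, -114.9, -3.9]
tcp_rot: [-3.141, -0.001, -0.497]
ft_force: [0.6, -0.3, -0.1]
gripper_width: 0.005
```

{"api": "carry_out", "payload": {"deltas": [[[0,-7,0],0],[[0,-7,0],0],[[0,-7,0],0],[[0,-7,0],0],[[0,-7,0],0]]}}

```text
time: 14.8
eef_pos: [508.9, -84.9, -3.6]
tcp_rot: [3.14, -0.001, -0.496]
ft_force: [-2.8, -6.1, 3.5]
gripper_width: -0.0
```

```bash
python3 -c "
from h import *
rail3()"
```

```text
top connector_end 0.63 [43.0, 75.0]
top plain_end 0.83 [-79.0, -152.0]
top rail 0.65 [-30.0, -42.0]
side connector_end 0.8 [43.0, 45.0]
side plain_end 0.85 [-77.0, -160.0]
side rail 0.57 [-20.0, -45.0]
wrist plain_end 0.71 [-77.0, -147.0]
tcp bay [ -80.  -159.1] -4.5 -0.497 [-0.8  0.3 -0.2] 15.2
```

{"api": "carry_out", "payload": {"deltas": [[[0,-7,0],0],[[0,-7,0],0],[[0,-7,0],0],[[0,-7,0],0],[[0,-7,0],0]]}}

```text
time: 15.9
eef_pos: [525.3, -53.2, -4.7]
tcp_rot: [3.141, 0.0, -0.497]
ft_force: [-2.0, -4.4, 0.2]
gripper_width: -0.0
```

```bash
python3 -c "
from h import *
rail3();both('p7')"
```

```text
top connector_end 0.75 [53.0, 97.0]
top rail 0.66 [-12.0, -5.0]
side connector_end 0.76 [61.0, 82.0]
side connector_end 0.32 [-120.0, 199.0]
side plain_end 0.88 [-51.0, -127.0]
side rail 0.78 [-8.0, -9.0]
wrist plain_end 0.56 [-61.0, -115.0]
tcp bay [ -63.2 -128.4] -4.5 -0.497 [-0.3 -0.1 -0.2] 16.3
```

View pics/p7.png

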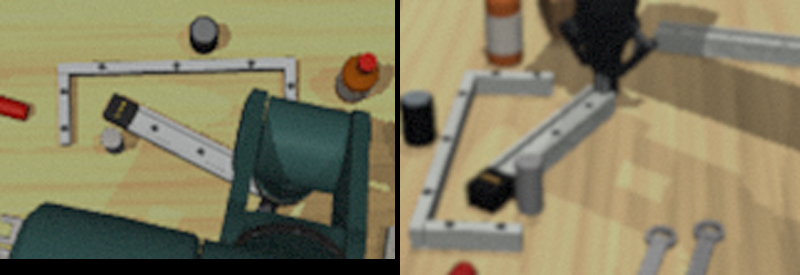

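The top crop shows the connector at (120,108), behind the post at (113,140). The side view confirms it. I'll slide the rail a little further along its axis, then go round to its front side.

{"api": "carry_out", "payload": {"deltas": [[[0,-7,0],0],[[0,-7,0],0],[[0,-6,0],0],[[0,10,0],0],[[0,15,-10],0]]}}

```text
time: 17.1
eef_pos: [522.1, -57.8, 4.8]
tcp_rot: [3.142, 0.001, -0.495]
ft_force: [-0.7, -0.2, 0.3]
gripper_width: 0.004
```

{"api": "carry_out", "payload": {"deltas": [[[0,0,-30],0],[[-20,0,-20],0],[[-25,-25,0],0],[[0,-40,0],0],[[0,0,0],0]]}}

```text
time: 17.6
eef_pos: [516.1, 22.3, 56.8]
tcp_rot: [-3.139, -0.003, -0.495]
ft_force: [0.5, -0.3, 0.3]
gripper_width: -0.001
```

```bash
python3 -c "
from h import *
rail3()"
```

```text
top connector_end 0.56 [67.0, 117.0]
top rail 0.54 [3.0, 2.0]
side connector_end 0.7 [68.0, 93.0]
side plain_end 0.85 [-49.0, -85.0]
wrist plain_end 0.55 [-52.0, -100.0]
tcp bay [-74.7 -55.1] 55.3 -0.498 [ 0.6 -0.9 -0. ] 18.0
```

{"api": "carry_out", "payload": {"deltas": [[[-6,-40,0],0],[[0,0,30],0],[[0,0,25],0],[[0,0,5],0],[[6,0,0],0]]}}

```text
time: 18.7
eef_pos: [531.4, 55.6, -5.4]
tcp_rot: [3.14, 0.003, -0.497]
ft_force: [-0.1, 0.5, 0.1]
gripper_width: -0.001
```

{"api": "carry_out", "payload": {"deltas": [[[7,0,0],0],[[7,0,0],0],[[7,0,0],0],[[7,0,0],0],[[7,0,0],0]]}}

```text
time: 19.2
eef_pos: [561.6, 39.1, -3.9]
tcp_rot: [3.14, 0.005, -0.498]
ft_force: [-7.4, 3.2, 8.4]
gripper_width: -0.003
```

```bash
python3 -c "
from h import *
rail3()"
```

```text
top connector_end 0.65 [68.0, 118.0]
top plain_end 0.7 [-23.0, -105.0]
top rail 0.52 [72.0, 111.0]
side connector_end 0.91 [63.0, 97.0]
side plain_end 0.75 [-20.0, -107.0]
side rail 0.83 [23.0, 8.0]
wrist rail 0.69 [23.0, -1.0]
tcp bay [-24.3 -35.8] -4.4 -0.497 [-2.1 -0.1  1.2] 19.6
```

{"api": "carry_out", "payload": {"deltas": [[[7,-2,0],0],[[7,-2,0],0],[[7,-2,0],0],[[7,-2,0],0],[[0,0,0],0]]}}

```text
time: 20.3
eef_pos: [593.1, 32.4, -4.7]
tcp_rot: [3.142, -0.0, -0.497]
ft_force: [-3.4, -0.7, -0.5]
gripper_width: 0.001
```

```bash
python3 -c "
from h import *
rail3()"
```

```text
top plain_end 0.66 [16.0, -118.0]
top rail 0.5 [24.0, -124.0]
side connector_end 0.84 [82.0, 98.0]
side plain_end 0.85 [17.0, -123.0]
side rail 0.78 [49.0, -2.0]
wrist plain_end 0.74 [20.0, -121.0]
wrist rail 0.79 [46.0, -3.0]
tcp bay [  4.4 -41.9] -4.4 -0.497 [-0.6  0.6  0.2] 20.7
```

{"api": "carry_out", "payload": {"deltas": [[[5.3,-2.5,0],0],[[5.3,-2.5,0],0],[[4.4,-2,0],0],[[3.5,-1.5,0],0],[[0,0,0],0]]}}

```text
time: 21.4
eef_pos: [611.2, 31.1, -4.9]
tcp_rot: [3.14, 0.003, -0.497]
ft_force: [-3.5, -1.3, 2.2]
gripper_width: -0.005
```

```bash
python3 -c "
from h import *
rail3()"
```

```text
top connector_end 0.85 [76.0, 122.0]
top plain_end 0.67 [41.0, -122.0]
top rail 0.79 [53.0, 5.0]
side connector_end 0.86 [84.0, 95.0]
side plain_end 0.73 [47.0, -121.0]
side rail 0.75 [64.0, -5.0]
wrist plain_end 0.87 [43.0, -123.0]
wrist rail 0.73 [61.0, -2.0]
tcp bay [ 22.8 -43.4] -4.9 -0.497 [-5.9 -1.8  3. ] 21.8
```

{"api": "carry_out", "payload": {"deltas": [[[5.3,-2.8,0],0],[[5.3,-2.8,0],0],[[4.4,-2.4,0],0],[[3.5,-1.9,0],0],[[0,0,0],0]]}}

```text
time: 22.5
eef_pos: [634.9, 31.0, -4.7]
tcp_rot: [-3.141, -0.001, -0.497]
ft_force: [-1.4, -0.3, -0.2]
gripper_width: 0.002
```

```bash
python3 -c "
from h import *
rail3()"
```

```text
top connector_end 0.91 [79.0, 113.0]
top plain_end 0.6 [86.0, -120.0]
top rail 0.72 [69.0, 3.0]
side connector_end 0.89 [87.0, 102.0]
side plain_end 0.95 [84.0, -114.0]
side rail 0.68 [85.0, 5.0]
wrist rail 0.8 [81.0, -0.0]
tcp bay [ 45.7 -43.4] -4.4 -0.497 [-1.   0.  -0.5] 22.9
```

{"api": "carry_out", "payload": {"deltas": [[[1.8,-1,0],0],[[1.8,-1,0],0],[[0,0,0],0]]}}

```text
time: 23.4
eef_pos: [635.2, 31.1, -4.9]
tcp_rot: [3.139, 0.005, -0.497]
ft_force: [-6.5, -0.9, 4.2]
gripper_width: -0.002
```

```bash
python3 -c "
from h import *
rail3();both('p8')"
```

```text
top connector_end 0.57 [82.0, 117.0]
top connector_end 0.23 [81.0, -116.0]
top plain_end 0.72 [79.0, -115.0]
top rail 0.77 [77.0, 5.0]
side connector_end 0.98 [85.0, 100.0]
side plain_end 0.89 [82.0, -113.0]
side rail 0.71 [84.0, 6.0]
wrist rail 0.84 [80.0, -1.0]
tcp bay [ 46.6 -43.4] -4.9 -0.497 [-6.6 -0.3  4.5] 23.8
```

View pics/p8.png

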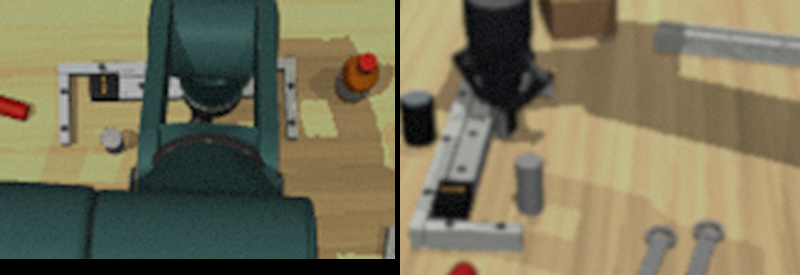

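The rail is in along the back wall: connector at crop (105,85) in the left corner, with 7 N of steady contact. I'll back off, rise clear and check.

{"api": "carry_out", "payload": {"deltas": [[[-10,5,0],0],[[-15,8,0],0],[[0,0,-40],0],[[0,0,-45],0],[[-30,0,-30],0]]}}

```text
time: 24.6
eef_pos: [588.3, 44.6, 113.7]
tcp_rot: [-3.138, -0.008, -0.499]
ft_force: [0.5, 0.1, 0.1]
gripper_width: 0.001
```

{"api": "carry_out", "payload": {"deltas": [[[-40,0,-20],0],[[0,45,-20],0],[[0,45,-10],0],[[0,45,0],0],[[0,45,0],0]]}}

```text
time: 25.1
eef_pos: [461.9, -94.4, 161.2]
tcp_rot: [-3.141, -0.003, -0.496]
ft_force: [0.5, -0.1, -0.3]
gripper_width: -0.0
```

{"api": "carry_out", "payload": {"deltas": [[[0,45,0],0],[[0,45,0],0],[[0,45,0],0],[[0,0,0],0],[[0,0,0],0]]}}

```text
time: 25.6
eef_pos: [397.6, -212.6, 160.5]
tcp_rot: [-3.141, -0.001, -0.5]
ft_force: [-0.0, 0.5, -0.7]
gripper_width: -0.001
```

```bash
python3 -c "
from h import *
rail3()
s=eyes.snapshot('top');c=s['color'][110:210,170:330]
for t in('light','oil','meter','carton','driver','wrench_a'):
  print(t,[at(s,r['xy'])[:2].round().tolist() for r in eyes.tip_of(s,t)[:2]])
cv2.imwrite('pics/p9.png',cv2.resize(c[:,:,::-1],None,fx=5,fy=5,interpolation=cv2.INTER_CUBIC))"
```

```text
top connector_end 0.63 [86.0, 121.0]
top plain_end 0.9 [85.0, -118.0]
top rail 0.59 [76.0, 9.0]
side connector_end 0.69 [85.0, 97.0]
side plain_end 0.85 [85.0, -117.0]
side rail 0.93 [72.0, -3.0]
tcp bay [-190.1 -285.6] 160.4 -0.495 [-0.1 -0.5  0.3] 26.0
light [[416.0, 250.0], [734.0, 39.0]]
oil [[662.0, -166.0]]
meter [[490.0, 432.0]]
carton [[579.0, -288.0]]
driver [[671.0, 376.0]]
wrench_a [[422.0, 258.0], [462.0, 264.0]]
```

View pics/p9.png

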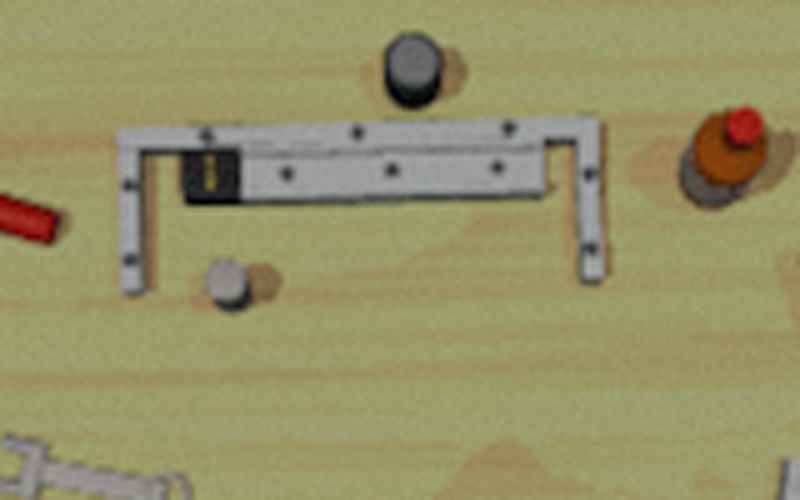

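The rail lies flat along the back wall: connector at (210,175), plain end at (545,170), clear of both side walls. The light, bottle and the rest stand where they were, so I'm handing in.

```bash
python3 -c "
from h import *
print(close_job())"
```

```text
the job is handed in; nothing more can be done
None
```

The rail is in the bay, lying along the back wall, and the job is handed in at about 26 s on the robot's clock. I pushed the connector end in behind the post first and slid the rail in by its plain end. Then I swung the plain end round with closed-finger pushes on the front side, using less than about 12 N.

**Last checks:**
- **Rail:** In the final top view it lies against the back wall with a gap to each side wall. The detected ends are at about y = +120 and -118 mm in the bay. The detectors put the rail about 8 mm too deep, which is within their error. The fingers felt firm contact against the wall.
- **Other things:** The oil bottle, light, screwdriver and wrenches were found where they started. The meter and carton were found within 10–15 mm of their start positions. I put that down to detector error, because the arm never went near them.

**What disagreed:** `arm.tips_ahead` says the fingertips stand 14 mm ahead of the TCP, but the images showed them about 13 mm behind it. Because of that, my first push passed just over the rail without moving it. I corrected the height and carried on.

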